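# Dispense screw caps into a hand-held bin

### The arm

A 6-joint arm with a two-finger parallel gripper is mounted at the origin on a cart in front of the work surface, level with it; the furniture and walls round the work are solid. World frame = base frame: x ahead of the robot, y to its left, z up, the work surface at z = 0. Lengths are in m, angles in degrees, forces in N, time in s.
With the tool pointing down it reaches from about 0.3 to 0.75 m from the base axis. Payload 8.5 kg.
Tool frame: the origin (TCP) lies at the very end of the fingers, on their centre line; the grasp point (between the pads) lies 19 mm behind it; z points along the fingers, y is the line along which they close (so a half turn about z gives the same grasp; the last joint's range is limited). The gripper opens to 85 mm and grips with 20 to 120 N. Pads are 22 mm wide; open, the fingers measure 114 mm over their backs; the gripper's body (76 mm by 85 mm) begins 54 mm behind the grasp point. The pads swing forward as they close: fully open they stand 13 mm farther back than shut.
Start: joints at [59.399, 21.807, 74.336, -0, 83.858, -12.336], TCP at [0.172, 0.522, 0.231] pointing down, gripper open.
Joint ranges: [-178.18, 178.18], [-50.72, 133.34], [12.68, 142.11], [-81.47, 261.47], [9.98, 163.14], [-165.26, 165.26]. Speed limits (degrees/s): [136.94, 136.94, 180, 180, 180, 180].

### API

Orientations are given as a 3x3 rotation matrix whose columns are the frame's x, y, z axes.
In Python, from rig import env gives the robot as it stands.
- The arm moves only by the tool move_arm, never from a script. Its argument "plan" is a list of rows, each a list of 7 numbers: the turn, a rotation vector about the tool's x, y, z in degrees, then the shift along the tool's x, y, z in cm, then the gripper command: -1 is shut, 1 is fully open, values between are in proportion. In form: [[ax, ay, az, tx, ty, tz, jaw], ...]. A call has 1 to 5 rows; each row is the pose to reach, as a shift and turn from the pose commanded when the call began, along the tool's axes at that moment; what a row does not reach only later rows make up. A row lasts 1/10 s, in which the tool goes at most 50 mm and 8.59 degrees, less where a joint would pass 70% of its speed; a pose out of reach is approached as far as the arm can. A call with a gripper value outside its range is refused whole. The fingers move at their own pace and stop on an object; "squeeze" is the grip in N (left out, the last holds). Time passes only in rows, so rows that repeat a pose let the fingers close. It gives the time, the measured TCP pose, the force, the opening and the grip force at its end, in the units of the state.
- env.observe(): the state, without advancing time (a new reading comes with each control period).
- env.get_image(name): name is "side" or "top"; returns a dict with "color" (480x640x3 uint8, red, green, blue), "fov_y" (degrees; the focal length in pixels is half the picture's height over the tangent of half this angle, whatever the lens; pixels are square), "cx", "cy" (the principal point, pixels), "R" (3x3) and "t" (3): a world point X has camera coordinates R X + t. Camera axes: x right, y down, z forward; pixel columns grow to the right and rows downward; lengths in m; the calibration is good to about 2 mm. A picture is of the moment at which its call begins. There is no depth.
- env.close_job(): hands the job in; it is judged then, once.
Trained networks look in a picture, given as the dict that the camera call returned (one of the last four; its "shot" number tells which), for a name from the list of things; names that differ only in an ending like _2 or _b are one class to them, and where a whole thing is asked for, a point or a joint stands for the part that bears it (a point fixed in the world has none). Each returns a list of dicts, best first, with "conf" (0 to 1); they miss things now and then, are a little off and sometimes report something else, mostly with a low value. They report only what shows in the picture. A call takes as long as a camera call. They do not tell look-alikes from the thing itself.
- env.outline_of(target, picture): "mask" (480x640 bool, what is visible of it) and "bbox" ([centre column, centre row, width, height] in pixels, round what is visible of it).
- env.tip_of(target, picture): "pixel" ([column, row] in pixels: a listed point, or the origin of a listed thing).
The state is a dict: "time_s": time; "q": joint angles; "qvel": joint speeds; "joint_efforts": joint torques, N m; "position": TCP position; "tool_rot": TCP orientation; "ft_force": force on the tool from outside, world axes, zero at the start; "wrist_torque": the same for the moment, N m; "grip_width": finger opening in m; "gripper_force": force on a finger pad.
Only numpy, scipy, OpenCV 4.12 (cv2) and the standard library are available. Lean on these libraries where they do the work, as an engineer would, in place of code of your own. Each camera call takes 0.05 s, during which the arm holds its last target. There are 200 camera calls.

### The job

Pick up the white catch bin by its handle and, holding it level under the lip of the cap dispenser, push its front wall against the spring paddle so that the gate opens and the three screw caps slide down the chute into the bin. Keep the paddle pressed in by 15 mm (not to its end stop) and finish while holding it so: still gripping the bin in the air, with all three caps in it and the paddle held. Leave the bottles and the vial near by undisturbed.

Things in the scene. Friction and masses are not known exactly. Their poses are not given: they have to be found in the camera images.
- dispenser: cap dispenser, fixed: grey base plate (x 25 to 175 mm, y +-65), aluminium column (x 82 to 118), chute 46 mm wide sloping 36 degrees down towards the robot; top about 290 mm up. Origin on the bench under the middle of the chute's lip; x level from lip to column (the way the paddle is pushed), y left, z up. Only paddle and rod stand below the chute in front of the column.
- chute_lip (a point): middle of the lower end of the chute's floor (4 mm thick), 180 mm above the bench. The caps leave here towards -x of the dispenser and land 15 to 60 mm in front of the lip. A bin with its rim 10 to 30 mm below the lip fits under it.
- paddle (a joint): travel of the spring paddle in m: 0 at rest, grows as it is pushed along +x of the dispenser, end stop 0.026. The spring takes about 2 N to start and 0.2 N more per mm (5 N at 15 mm) and pushes it back when released. It lifts the gate 1.8 mm per mm; the caps slip out from about 8 mm on.
- paddle_face (a point): centre of the paddle's flat front face, which is 64 x 64 mm and upright (looks to -x of the dispenser); at rest 6 mm behind the lip (x = 6 mm of the dispenser) and 135 mm above the bench; moves with the paddle.
- bin: white open bin, 108 (x) x 100 (y) x 60 mm high, walls 4 mm, about 0.1 kg, loose, standing on the bench. Origin at the centre of its underside, z up. Its handle bar, 14 mm wide, 20 mm tall (38 to 58 mm above the underside), leaves the middle of the -x wall and ends in a 20 mm round knob at x = -145 mm; the flat +x wall (outside at x = 54 mm) is the front that goes to the paddle.
- bin_grip (a point): middle of the handle bar, the place to pinch from above across the bar (along the bin's y): x = -92 mm, 48 mm above the bin's underside.
- cap_a: screw cap, a disc of 34 mm diameter and 14 mm height, first in the chute behind the gate. Origin at the centre of its open underside.
- cap_b: the same, second in the chute.
- cap_c: the same, third in the chute.
- rinse_bottle: bystander: white rinse bottle, 45 mm diameter, 96 mm high, origin at the centre of its underside.
- jar: bystander: white wide-neck bottle, 61 mm diameter, 86 mm high, origin at the centre of its underside.
- amber_vial: bystander: small brown vial, 21 mm diameter, 47 mm high, origin at the centre of its underside.
There are look-alikes about, which are no part of the job. What is shaped like the cap_b but pink or yellow is not meant.

How it is judged (in metres and radians):
On the way, in this order (a step that is already met when the one before it is completed fails the run):
1. the bin is lifted off the bench while the paddle is still at rest (height (world z) of bin above 0.04 m and value of joint paddle below 0.004 m and contact force between bin and the fingers above 1 N), for 0.2 s.
2. all three caps are in the bin, which pushes the paddle (x of cap_a in the frame of bin between -0.054 and 0.054 m and y of cap_a in the frame of bin between -0.05 and 0.05 m and z of cap_a in the frame of bin between -0.002 and 0.058 m and x of cap_b in the frame of bin between -0.054 and 0.054 m and y of cap_b in the frame of bin between -0.05 and 0.05 m and z of cap_b in the frame of bin between -0.002 and 0.058 m and x of cap_c in the frame of bin between -0.054 and 0.054 m and y of cap_c in the frame of bin between -0.05 and 0.05 m and z of cap_c in the frame of bin between -0.002 and 0.058 m and contact force between bin and dispenser above 1 N), for 0.2 s.
At the end, for the whole second after the job is handed in: All three caps lie inside the bin; the bin is gripped in the fingers, level within 0.25 rad, its underside at least 40 mm above the bench, and its front presses the paddle, whose travel stays between 11 and 19 mm (all of step 2 and value of joint paddle between 0.011 and 0.019 m and height (world z) of bin above 0.04 m and angle between bin's own z axis and vertical below 0.25 rad and contact force between bin and the fingers above 1 N); the arm keeps its last pose, push and grip.
It fails at once if the rinse bottle is shoved or tipped (distance of rinse_bottle from where it was at the start of the episode above 0.03 m or angle between rinse_bottle's own z axis and vertical above 0.5 rad).
It fails at once if the white wide-neck bottle is shoved or tipped (distance of jar from where it was at the start of the episode above 0.03 m or angle between jar's own z axis and vertical above 0.5 rad).
It fails at once if the brown vial is shoved or tipped (distance of amber_vial from where it was at the start of the episode above 0.03 m or angle between amber_vial's own z axis and vertical above 0.5 rad).
It also fails if it takes over 42 s, if anything falls off the work surface, if the arm or the gripper's body presses on something with over 40 N, if the wrist force passes 120 N, or if a joint passes its speed limit or range.

## Working session

There is one attempt and no reset: what is moved stays moved. The work goes in short steps, Python scripts to look and compute and a tool call to move; the robot and the scene stay as the last step left them, time stands still between calls to the robot, and variables do not carry over. Pictures are saved under pics/ and viewed, at most 10 in all, crops included, and the job is handed in when it is done.

Besides the shell and the picture viewer there is one more tool, called after "Request:" as name([rows], argument=value, ...), one row to a line, values as JSON. move_arm: Moves the arm, as the interface text tells. Its arguments: {"type":"object","properties":{"plan":{"type":"array"},"squeeze":{"type":"number"}},"required":["plan"]}

```bash
mkdir -p pics; ls; python3 - <<'E'
from rig import env
import cv2,numpy as np
s=env.observe();print(s['time_s'],s['position'],np.round(s['tool_rot'],3),s['grip_width'])
for n in ['side','top']:
    p=env.get_image(n);cv2.imwrite(f'pics/{n}0.png',p['color'][:,:,::-1])
    print(n,p['fov_y'],p['cx'],p['cy'],np.round(p['R'],4).tolist(),np.round(p['t'],4))
    for k in ['bin','bin_grip','chute_lip','paddle_face','dispenser','cap_a','rinse_bottle','jar','amber_vial']:
        print(k,[(np.round(d['pixel']).tolist(),round(d['conf'],2)) for d in env.tip_of(k,p)],[(np.round(d['bbox']).tolist(),round(d['conf'],2)) for d in env.outline_of(k,p)] if k not in('chute_lip',) else '')
E
```

```text
pics
0.0 [0.17223823 0.52202286 0.23071151] [[-0.95   0.313 -0.001]
 [ 0.313  0.95  -0.001]
 [ 0.    -0.001 -1.   ]] 0.08531029500856818
side 54.70491220368028 320.55012468226516 234.02466878080773 [[-0.554, -0.8325, -0.0028], [-0.6974, 0.4659, -0.5445], [0.4546, -0.2997, -0.8387]] [0.4448 0.391  0.8084]
bin [([376.0, 266.0], 0.85)] [([388.0, 267.0, 90.0, 86.0], 0.79), ([214.0, 175.0, 20.0, 22.0], 0.31)]
bin_grip [([408.0, 285.0], 0.93)] [([387.0, 267.0, 89.0, 90.0], 0.94), ([246.0, 240.0, 32.0, 29.0], 0.4)]
chute_lip [([243.0, 229.0], 0.91)] 
paddle_face [([247.0, 241.0], 0.57), ([373.0, 187.0], 0.52)] [([245.0, 238.0, 30.0, 30.0], 0.95)]
dispenser [([259.0, 273.0], 0.82), ([312.0, 328.0], 0.65)] [([234.0, 216.0, 81.0, 133.0], 0.8), ([343.0, 209.0, 24.0, 40.0], 0.68)]
cap_a [([224.0, 189.0], 0.83), ([211.0, 174.0], 0.82), ([183.0, 262.0], 0.76), ([310.0, 240.0], 0.76), ([230.0, 314.0], 0.68), ([232.0, 211.0], 0.6)] [([213.0, 174.0, 24.0, 17.0], 0.81), ([232.0, 207.0, 23.0, 16.0], 0.79), ([224.0, 189.0, 16.0, 21.0], 0.75), ([180.0, 267.0, 15.0, 16.0], 0.72), ([308.0, 245.0, 14.0, 20.
[... 594 characters left out ...]
75.0, 213.0], 0.22)] 
paddle_face [([265.0, 205.0], 0.53)] []
dispenser [([275.0, 213.0], 0.78)] [([274.0, 173.0, 50.0, 66.0], 0.82)]
cap_a [([232.0, 233.0], 0.7), ([260.0, 185.0], 0.64), ([262.0, 155.0], 0.63), ([357.0, 211.0], 0.62), ([264.0, 170.0], 0.58), ([317.0, 216.0], 0.58)] [([262.0, 171.0, 14.0, 15.0], 0.71), ([236.0, 234.0, 18.0, 10.0], 0.67), ([226.0, 174.0, 12.0, 12.0], 0.67), ([262.0, 188.0, 19.0, 15.0], 0.66), ([260.0, 157.0, 21.0, 17.0], 0.53)]
rinse_bottle [([356.0, 212.0], 0.69)] [([359.0, 209.0, 21.0, 21.0], 0.67)]
jar [([355.0, 294.0], 0.69), ([401.0, 203.0], 0.67)] [([407.0, 198.0, 28.0, 27.0], 0.74)]
amber_vial [([280.0, 274.0], 0.48)] [([279.0, 274.0, 9.0, 8.0], 0.58)]
```

```bash
python3 - <<'E'
import cv2
a=cv2.imread('pics/side0.png');b=cv2.imread('pics/top0.png')
cv2.imwrite('pics/side0c.png',cv2.resize(a[130:350,160:453],(799,600),interpolation=cv2.INTER_CUBIC))
cv2.imwrite('pics/top0c.png',cv2.resize(b[130:340,180:460],(800,600),interpolation=cv2.INTER_CUBIC))
E
```

```text
(no output)
```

View pics/side0c.png

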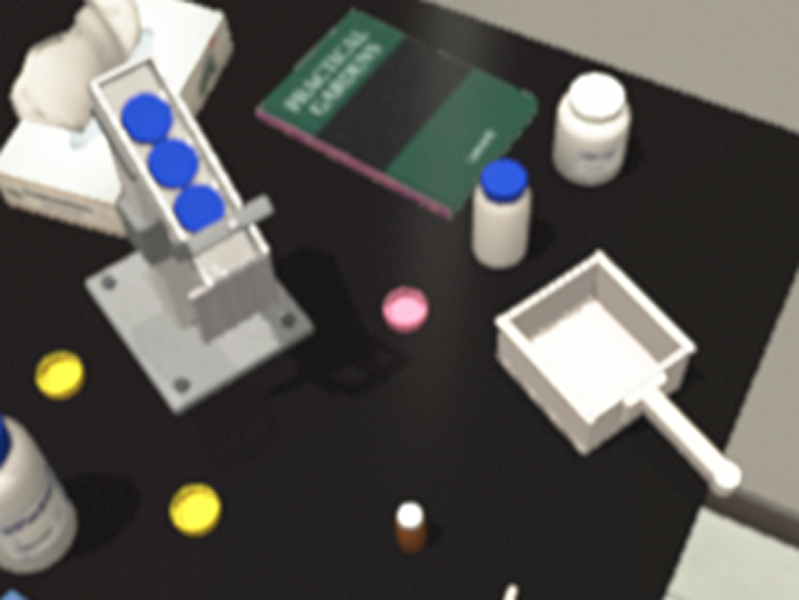

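View pics/top0c.png

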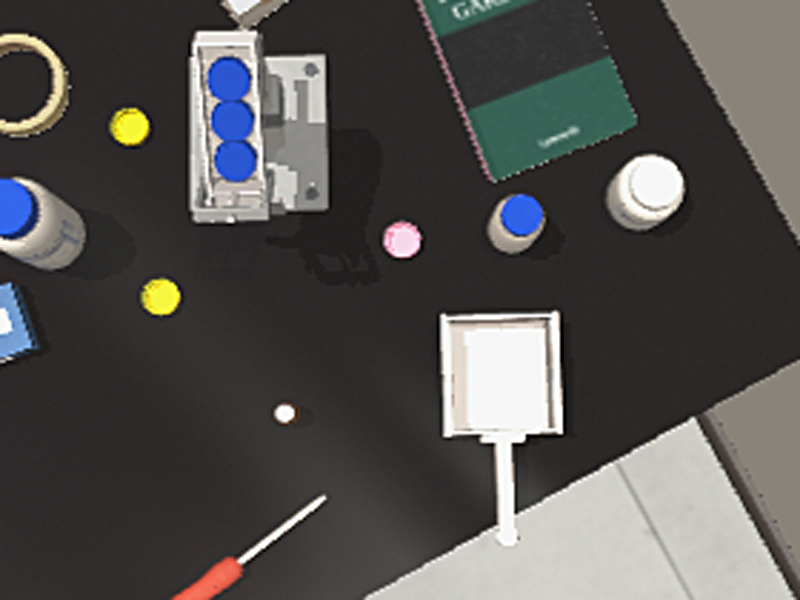

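```bash
cat > h.py <<'E'
import numpy as np
from scipy.optimize import least_squares
C={'side':(54.70491220368028,320.55012468226516,234.02466878080773,[[-0.554,-0.8325,-0.0028],[-0.6974,0.4659,-0.5445],[0.4546,-0.2997,-0.8387]],[0.4448,0.391,0.8084]),
'top':(54.22750591181608,318.24873858777056,239.44299523748424,[[0.0282,-0.9995,0.0104],[-0.9963,-0.0289,-0.0808],[0.0811,-0.0081,-0.9967]],[0.1366,0.5577,1.2277])}
def proj(n,X):
    f,cx,cy,R,t=C[n];f=240/np.tan(np.radians(f)/2)
    c=np.array(X)@np.array(R).T+np.array(t);return np.stack([cx+f*c[...,0]/c[...,2],cy+f*c[...,1]/c[...,2]],-1)
def w(p,L):  # p=x,y,yaw
    L=np.atleast_2d(np.array(L,float));c,s=np.cos(p[2]),np.sin(p[2])
    return np.c_[p[0]+c*L[:,0]-s*L[:,1],p[1]+s*L[:,0]+c*L[:,1],L[:,2]]
def fit(obs,p0):
    g=lambda p:np.concatenate([proj(n,w(p,[L]))[0]-u for n,L,u in obs])
    r=least_squares(g,p0,loss='soft_l1',f_scale=2);return r.x,g(r.x).reshape(-1,2)
def tri(us,ut,x0=(.5,0,.05)):
    return least_squares(lambda X:np.r_[proj('side',X)-us,proj('top',X)-ut],x0)
E
python3 - <<'E'
from h import *
S=lambda u:np.array(u)/2.727+[160,130]; T=lambda u:np.array(u)/2.857+[180,130]
a,b,h=.054,.05,.06
bo=[('top',(a,b,h),T((441,313))),('top',(a,-b,h),T((560,312))),('top',(-a,-b,h),T((563,436))),('top',(-a,b,h),T((443,436))),('top',(-.145,0,.05),T((508,538))),
('side',(a,b,h),S((497,322))),('side',(a,-b,h),S((598,252))),('side',(-a,-b,h),S((692,347))),('side',(-a,b,h),S((588,418))),('side',(-.145,0,.05),S((727,475))),
('side',(-.092,0,.048),[408,285]),('top',(-.092,0,.048),[354,295])]
p,r=fit(bo,[.4,-.1,0]);print('bin',p,np.degrees(p[2]),'\n',np.round(r,1).tolist())
z=.008
do=[('top',(.175,-.065,z),T((327,54))),('top',(.025,-.065,z),T((329,210))),('side',(.025,.065,z),S((178,410))),('side',(.025,-.065,z),S((313,327))),('side',(.175,.065,z),S((87,283))),
('side',(0,0,.18),[243,229]),('top',(0,0,.18),[264,203]),('side',(0,0,.18),S((230,271)))]
p,r=fit(do,[.6,.1,0]);print('disp',p,np.degrees(p[2]),'\n',np.round(r,1).tolist())
for n,us,ut in [('lip',(243,229),(264,203)),('grip',(408,285),(354,295)),('rinsecap',S((503,178)),T((522,214))),('jarcap',S((597,95)),T((657,183))),('vialtop',S((410,513)),T((285,413))),('pinkcap',S((405,307)),T((402,239)))]:
    q=tri(us,ut);print(n,np.round(q.x,3),round(q.cost,2))
E
```

```text
bin [0.49898336 0.05728354 0.06263605] 3.5887811653081365 
 [[0.2, 0.6], [-2.8, -0.3], [-2.0, -1.8], [1.1, -0.5], [-1.1, -1.4], [1.2, -1.5], [0.0, 0.4], [-0.0, -0.2], [1.6, -0.0], [-0.2, 0.6], [-0.3, 0.9], [1.8, 1.1]]
disp [0.62389588 0.28538419 0.03535738] 2.025828642109801 
 [[-0.8, 0.1], [-1.3, -0.2], [-1.1, 0.2], [0.7, 0.1], [-0.1, -0.9], [2.2, 0.1], [-1.0, -0.6], [0.9, -0.3]]
lip [0.625 0.287 0.18 ] 2.56
grip [0.408 0.054 0.055] 1.46
rinsecap [0.64  0.044 0.091] 0.35
jarcap [ 0.673 -0.077  0.082] 0.44
vialtop [0.458 0.252 0.045] 0.43
pinkcap [0.626 0.149 0.009] 0.28
```

Request:
move_arm([
  [0,0,-8,-7.4,-7.5,0,1],
  [0,0,-8,-14.8,-15,0,1],
  [0,0,-8,-22.2,-22.4,0,1],
  [0,0,-12,-29.6,-29.8,2,1],
  [0,0,-21.8,-37,-37.3,5,1],
])

```text
time_s: 2.3
position: [0.2803, 0.306, 0.2223]
tool_rot: [[-1.0, -0.015, 0.001], [-0.015, 1.0, 0.0], [-0.001, 0.0, -1.0]]
ft_force: [0.4, -0.3, -0.2]
grip_width: 0.0857
gripper_force: 0.0
```

```bash
cat >> h.py <<'E'
from scipy.spatial.transform import Rotation as Ro
def go(s,P,yaw):
    "tool move to world TCP P, pointing down, tool y at angle yaw(deg)"
    c,q=np.cos(np.radians(yaw)),np.sin(np.radians(yaw))
    y=np.array([c,q,0]);z=np.array([0,0,-1.]);T=np.c_[np.cross(y,z),y,z];R=np.array(s['tool_rot'])
    return np.round(Ro.from_matrix(R.T@T).as_rotvec(degrees=True),2),np.round(R.T@(np.array(P)-s['position'])*100,2)
E
python3 - <<'E'
from h import *
from rig import env
s=env.observe();print(s['time_s'],s['position'],s['q'],go(s,[.407,.0515,.15],93.6))
E
```

```text
2.3 [0.28029406 0.30604257 0.22225599] [ 3.10759885e+01  8.59627251e+00  9.47888211e+01 -1.37791471e-02
  7.65413128e+01 -5.97992279e+01] (array([ 0.02,  0.07, -2.72]), array([-12.27, -25.65,   7.23]))
```

Request:
move_arm([
  [0,0,-2.7,-2.5,-5,1,1],
  [0,0,-2.7,-5,-10,2,1],
  [0,0,-2.7,-8,-15,3,1],
  [0,0,-2.7,-10,-20,5,1],
  [0,0,-2.7,-12.3,-25.6,7.2,1],
])

```text
time_s: 2.8
position: [0.39, 0.0897, 0.1644]
tool_rot: [[-0.998, -0.059, 0.002], [-0.059, 0.998, -0.0], [-0.002, -0.0, -1.0]]
ft_force: [1.6, -0.1, 0.1]
grip_width: 0.0856
gripper_force: 0.0
```

Request:
move_arm([
  [0,0,0,0,0,0,1],
  [0,0,0,0,0,0,1],
])

```text
time_s: 3.0
position: [0.3892, 0.091, 0.1643]
tool_rot: [[-0.998, -0.057, -0.001], [-0.057, 0.998, 0.0], [0.001, 0.0, -1.0]]
ft_force: [0.8, -0.3, 0.4]
grip_width: 0.0856
gripper_force: 0.0
```

```bash
python3 - <<'E'
from h import *
from rig import env
import cv2
s=env.observe();print(s['time_s'],s['position'],go(s,[.407,.0515,.029],93.6))
for n in ['side','top']:
    p=env.get_image(n)
    c=p['color'][190:360,300:500] if n=='side' else p['color'][180:350,280:480]
    cv2.imwrite(f'pics/{n}1.png',cv2.resize(c[:,:,::-1],(700,595),interpolation=cv2.INTER_CUBIC))
E
```

```text
3.0 [0.38919094 0.09097381 0.16428378] (array([ 0.02, -0.05, -0.36]), array([-1.57, -4.05, 13.53]))
```

View pics/side1.png

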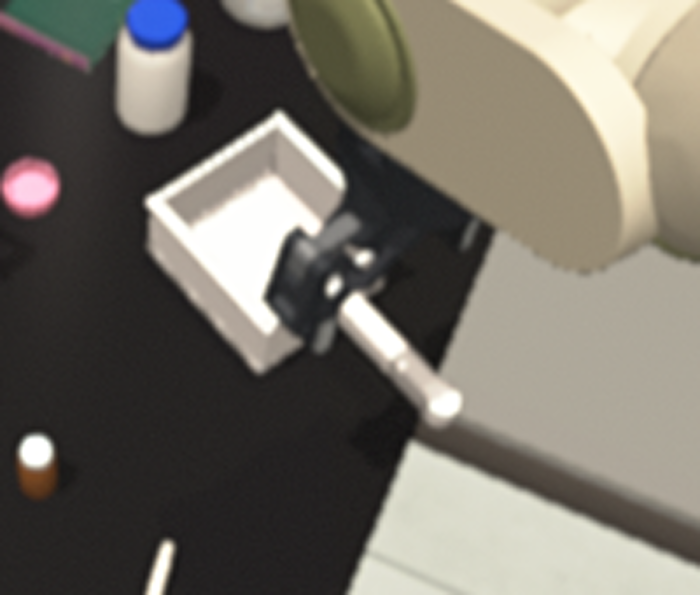

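The gripper stands above and beside the handle (bar from crop (345,300) to (445,400)); bin undisturbed. Align, then descend.

Request:
move_arm([
  [0,0,-0.4,-1,-3,1,1],
  [0,0,-0.4,-1.6,-4.1,4,1],
  [0,0,-0.4,-1.6,-4.1,7,1],
  [0,0,-0.4,-1.6,-4.1,7,1],
])

```text
time_s: 3.5
position: [0.4057, 0.053, 0.0926]
tool_rot: [[-0.998, -0.068, -0.005], [-0.068, 0.998, 0.001], [0.005, 0.001, -1.0]]
ft_force: [0.2, -0.3, 0.3]
grip_width: 0.0851
gripper_force: 0.0
```

```bash
python3 - <<'E'
from h import *
from rig import env
s=env.observe();print(s['time_s'],s['position'],go(s,[.407,.0515,.029],93.6))
E
```

```text
3.5 [0.40573868 0.05299515 0.09260831] (array([ 0.08, -0.3 ,  0.31]), array([-0.15, -0.17,  6.36]))
```

Request:
move_arm([
  [0,0,0,-0.1,-0.2,3,1],
  [0,0,0,-0.1,-0.2,5,1],
  [0,0,0,-0.1,-0.2,6.4,1],
  [0,0,0,-0.1,-0.2,6.4,1],
  [0,0,0,-0.1,-0.2,6.4,1],
])

```text
time_s: 4.0
position: [0.4092, 0.0504, 0.0317]
tool_rot: [[-0.998, -0.068, 0.002], [-0.068, 0.998, -0.0], [-0.002, -0.0, -1.0]]
ft_force: [0.6, 0.1, 0.1]
grip_width: 0.0852
gripper_force: 0.0
```

Request:
move_arm([
  [0,0,0,0,0,0,-1],
  [0,0,0,0,0,0,-1],
  [0,0,0,0,0,0,-1],
  [0,0,0,0,0,0,-1],
  [0,0,0,0,0,0,-1],
], squeeze=50)

```text
time_s: 4.5
position: [0.4086, 0.0498, 0.0306]
tool_rot: [[-0.998, -0.066, 0.0], [-0.066, 0.998, 0.0], [-0.0, 0.0, -1.0]]
ft_force: [0.4, -0.3, 2.5]
grip_width: 0.013
gripper_force: 53.4
```

Request:
move_arm([
  [0,0,0,0,0,0,-1],
  [0,0,0,0,0,0,-1],
  [0,0,0,0,0,0,-1],
])

```text
time_s: 4.8
position: [0.4087, 0.0497, 0.0306]
tool_rot: [[-0.998, -0.066, 0.0], [-0.066, 0.998, -0.0], [-0.0, -0.0, -1.0]]
ft_force: [-1.3, -0.9, 5.3]
grip_width: 0.0128
gripper_force: 53.0
```

Request:
move_arm([
  [0,0,0,0,0,-1,-1],
  [0,0,0,0,0,-3,-1],
  [0,0,0,0,0,-6,-1],
  [0,0,0,0,0,-9,-1],
  [0,0,0,0,0,-10,-1],
], squeeze=80)

```text
time_s: 5.3
position: [0.4093, 0.0497, 0.1326]
tool_rot: [[-0.998, -0.066, 0.003], [-0.066, 0.998, -0.001], [-0.003, -0.001, -1.0]]
ft_force: [-0.4, 0.0, -1.1]
grip_width: 0.0128
gripper_force: 79.6
```

Request:
move_arm([
  [0,0,0,0,0,0,-1],
  [0,0,0,0,0,0,-1],
  [0,0,0,0,0,0,-1],
])

```text
time_s: 5.6
position: [0.4081, 0.0498, 0.1295]
tool_rot: [[-0.998, -0.066, -0.002], [-0.066, 0.998, 0.0], [0.002, 0.001, -1.0]]
ft_force: [-0.2, 0.2, -0.9]
grip_width: 0.0129
gripper_force: 79.6
```

```bash
python3 - <<'E'
from h import *
from rig import env
import cv2
d=w([.624,.2855,.0354],[-.165,0,.13])[0]
s=env.observe();print(s['time_s'],s['position'],d,go(s,d,92.0))
p=env.get_image('side')
print([(k,env.tip_of(k,p)[:1]) for k in ('bin','bin_grip')])
c=p['color'][120:350,300:570]
cv2.imwrite('pics/side2.png',cv2.resize(c[:,:,::-1],(704,600),interpolation=cv2.INTER_CUBIC))
E
```

```text
5.6 [0.40805377 0.04982174 0.12945416] [0.45910337 0.27966022 0.13      ] (array([ 0.03, -0.13,  1.8 ]), array([-6.62, 22.6 , -0.06]))
[('bin', [{'pixel': [381.9, 241.9], 'conf': 0.87}]), ('bin_grip', [{'pixel': [419.3, 259.4], 'conf': 0.89}])]
```

View pics/side2.png

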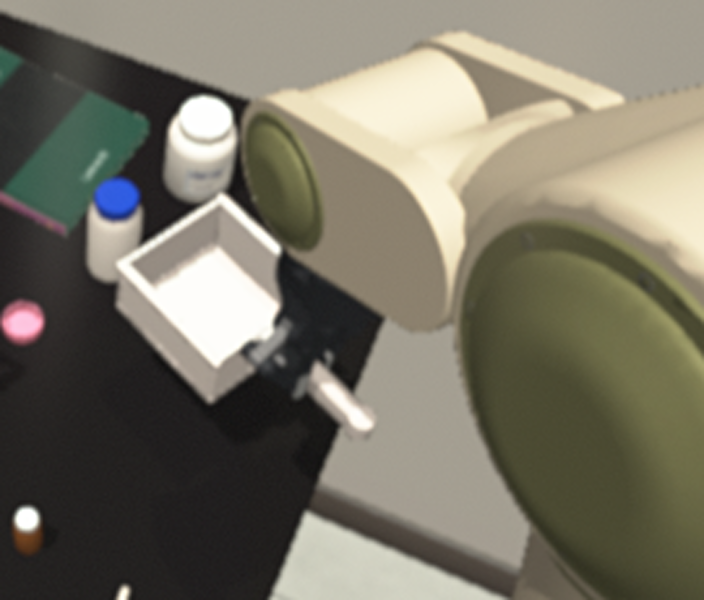

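The bin is held level in the air (rim corners crop (118,264), (222,198)); bottles undisturbed. Carry it to in front of the paddle.

Request:
move_arm([
  [0,0,0,0,3,0,-1],
  [0,0,0,0,7,0,-1],
  [0,0,0,0,11,0,-1],
  [0,0,1,0,15,0,-1],
  [0,0,1.8,-1,18,0,-1],
])

```text
time_s: 6.25
position: [0.4053, 0.232, 0.13]
tool_rot: [[-0.999, -0.036, -0.002], [-0.036, 0.999, -0.0], [0.002, -0.0, -1.0]]
ft_force: [0.8, -0.3, -0.0]
grip_width: 0.0124
gripper_force: 79.5
```

Request:
move_arm([
  [0,0,0,0,0,0,-1],
  [0,0,0,0,0,0,-1],
])

```text
time_s: 6.45
position: [0.4063, 0.2302, 0.1299]
tool_rot: [[-0.999, -0.036, -0.001], [-0.036, 0.999, -0.001], [0.001, -0.0, -1.0]]
ft_force: [0.4, -0.8, -0.4]
grip_width: 0.0128
gripper_force: 79.5
```

```bash
python3 - <<'E'
from h import *
from rig import env
d=w([.624,.2855,.0354],[-.165,0,.13])[0]
s=env.observe();print(s['time_s'],s['position'],d,go(s,d,92.0))
E
```

```text
6.45 [0.40629298 0.23018333 0.12987007] [0.45910337 0.27966022 0.13      ] (array([-0.03, -0.07,  0.09]), array([-5.46,  4.75, -0.02]))
```

Request:
move_arm([
  [0,0,0,0,3,0,-1],
  [0,0,0,-1,4.8,0,-1],
  [0,0,0,-3,4.8,0,-1],
  [0,0,0,-4.5,4.8,0,-1],
  [0,0,0,-4.5,4.8,0,-1],
])

```text
time_s: 6.95
position: [0.4513, 0.2784, 0.13]
tool_rot: [[-0.999, -0.033, 0.0], [-0.033, 0.999, -0.0], [-0.0, -0.0, -1.0]]
ft_force: [-0.0, -0.1, -0.8]
grip_width: 0.013
gripper_force: 79.6
```

```bash
python3 - <<'E'
from h import *
from rig import env
import cv2
D=[.624,.2855,.0354]
s=env.observe();print(s['time_s'],s['position'],s['ft_force'],go(s,w(D,[-.165,0,.13])[0],92.0))
p=env.get_image('side');q=env.get_image('top')
for n,i in (('side',p),('top',q)): print(n,[(k,env.tip_of(k,i)[:1]) for k in ('bin','bin_grip')])
cv2.imwrite('pics/side3.png',cv2.resize(p['color'][140:340,160:420][:,:,::-1],(780,600),interpolation=cv2.INTER_CUBIC))
cv2.imwrite('pics/top3.png',cv2.resize(q['color'][130:330,180:440][:,:,::-1],(780,600),interpolation=cv2.INTER_CUBIC))
E
```

```text
6.95 [0.45133619 0.27837681 0.13003666] [-0.01229196 -0.07274021 -0.80712467] (array([-0.02,  0.  , -0.11]), array([-0.78,  0.1 ,  0.  ]))
side [('bin', [{'pixel': [272.2, 280.9], 'conf': 0.56}]), ('bin_grip', [{'pixel': [297.8, 306.3], 'conf': 0.77}])]
top [('bin', [{'pixel': [268.1, 242.1], 'conf': 0.66}]), ('bin_grip', [{'pixel': [259.6, 154.8], 'conf': 0.55}])]
```

View pics/side3.png

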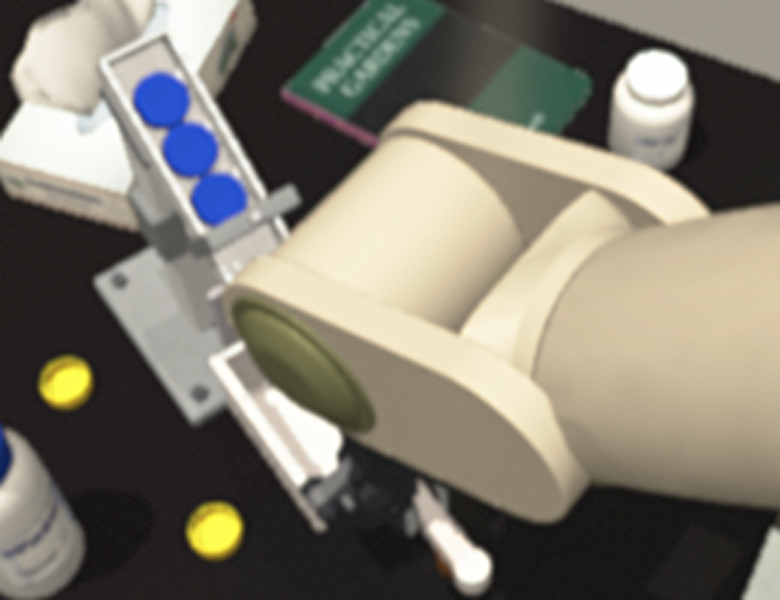

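View pics/top3.png

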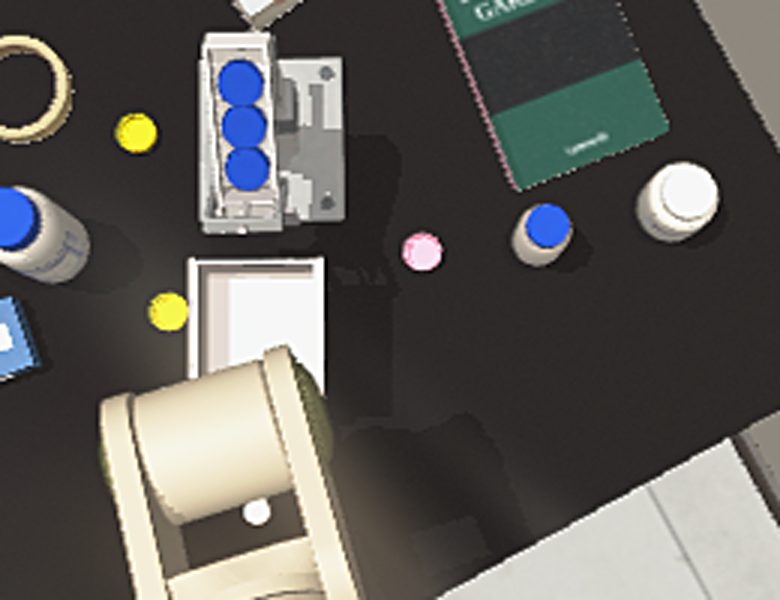

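```bash
python3 - <<'E'
from h import *
D=[.624,.2855,.0354]
def bp(n,u,z):
    r=least_squares(lambda X:proj(n,[X[0],X[1],z])-u,[.5,.2]).x
    c,s=np.cos(D[2]),np.sin(D[2]);d=r-D[:2];return np.round([*r,c*d[0]+s*d[1],-s*d[0]+c*d[1]],3)
T=lambda u:np.array(u)/3+[180,130];S=lambda u:np.array(u)/3+[160,140]
for n,f,u,z in [('top',T,(190,260),.161),('top',T,(325,259),.161),('side',S,(212,358),.161),('side',S,(245,343),.161),('top',T,(203,233),.18),('top',T,(282,231),.18)]:print(n,u,bp(n,f(u),z))
E
```

```text
top (190, 260) [ 0.591  0.333 -0.031  0.049]
top (325, 259) [ 0.595  0.226 -0.031 -0.058]
side (212, 358) [ 0.593  0.335 -0.029  0.051]
side (245, 343) [ 0.591  0.314 -0.032  0.029]
top (203, 233) [ 0.61   0.321 -0.012  0.036]
top (282, 231) [ 0.614  0.259 -0.011 -0.026]
```

Request:
move_arm([
  [0,0,0,-1,0.4,0,-1],
  [0,0,0,-2,0.4,0,-1],
  [0,0,0,-2.6,0.4,0,-1],
  [0,0,0,-2.8,0.4,0,-1],
  [0,0,0,-2.8,0.4,0,-1],
])

```text
time_s: 7.75
position: [0.4781, 0.2845, 0.1302]
tool_rot: [[-0.999, -0.035, -0.0], [-0.035, 0.999, -0.0], [0.0, -0.0, -1.0]]
ft_force: [-0.5, -0.1, -1.4]
grip_width: 0.0126
gripper_force: 79.6
```

Request:
move_arm([
  [0,0,0,-0.2,0,0,-1],
  [0,0,0,-0.2,0,0,-1],
  [0,0,0,-0.2,0,0,-1],
])

```text
time_s: 8.05
position: [0.4797, 0.2846, 0.1305]
tool_rot: [[-0.999, -0.035, -0.0], [-0.035, 0.999, 0.0], [0.0, 0.0, -1.0]]
ft_force: [0.1, -0.2, -1.3]
grip_width: 0.0128
gripper_force: 79.6
```

Request:
move_arm([
  [0,0,0,-0.2,0,0,-1],
  [0,0,0,-0.2,0,0,-1],
  [0,0,0,-0.2,0,0,-1],
])

```text
time_s: 8.35
position: [0.4818, 0.2847, 0.1305]
tool_rot: [[-0.999, -0.035, 0.0], [-0.035, 0.999, 0.0], [-0.0, 0.0, -1.0]]
ft_force: [0.4, 0.1, -0.9]
grip_width: 0.013
gripper_force: 79.6
```

Request:
move_arm([
  [0,0,0,-0.2,0,0,-1],
  [0,0,0,-0.2,0,0,-1],
  [0,0,0,-0.2,0,0,-1],
])

```text
time_s: 8.65
position: [0.4838, 0.2848, 0.1304]
tool_rot: [[-0.999, -0.035, -0.0], [-0.035, 0.999, -0.0], [0.0, -0.0, -1.0]]
ft_force: [-0.6, -0.2, -1.0]
grip_width: 0.0127
gripper_force: 79.6
```

Request:
move_arm([
  [0,0,0,-0.2,0,0,-1],
  [0,0,0,-0.2,0,0,-1],
  [0,0,0,-0.2,0,0,-1],
])

```text
time_s: 8.95
position: [0.4854, 0.2848, 0.1303]
tool_rot: [[-0.999, -0.035, -0.001], [-0.035, 0.999, -0.0], [0.001, -0.0, -1.0]]
ft_force: [-2.7, -0.5, -0.9]
grip_width: 0.0126
gripper_force: 79.6
```

Request:
move_arm([
  [0,0,0,-0.2,0,0,-1],
  [0,0,0,-0.3,0,0,-1],
  [0,0,0,-0.4,0,0,-1],
  [0,0,0,-0.4,0,0,-1],
])

```text
time_s: 9.35
position: [0.4898, 0.285, 0.1303]
tool_rot: [[-0.999, -0.035, -0.0], [-0.035, 0.999, -0.0], [0.0, -0.0, -1.0]]
ft_force: [-3.5, 0.3, -1.4]
grip_width: 0.0127
gripper_force: 79.6
```

Request:
move_arm([
  [0,0,0,-0.2,0,0,-1],
  [0,0,0,-0.4,0,0,-1],
  [0,0,0,-0.5,0,0,-1],
  [0,0,0,-0.5,0,0,-1],
])

```text
time_s: 9.75
position: [0.4947, 0.2851, 0.1303]
tool_rot: [[-0.999, -0.035, -0.001], [-0.035, 0.999, -0.0], [0.001, -0.0, -1.0]]
ft_force: [-4.9, -1.3, -1.5]
grip_width: 0.0127
gripper_force: 79.5
```

Request:
move_arm([
  [0,0,0,-0.2,0,0,-1],
  [0,0,0,-0.4,0,0,-1],
  [0,0,0,-0.5,0,0,-1],
  [0,0,0,-0.5,0,0,-1],
])

```text
time_s: 10.15
position: [0.4995, 0.2853, 0.1302]
tool_rot: [[-0.999, -0.035, -0.001], [-0.035, 0.999, -0.0], [0.001, -0.0, -1.0]]
ft_force: [-5.5, -0.5, -1.2]
grip_width: 0.0125
gripper_force: 79.5
```

```bash
python3 - <<'E'
from rig import env
import cv2
s=env.observe();print(s['time_s'],s['position'],s['ft_force'])
p=env.get_image('side');q=env.get_image('top');s=env.observe();print(s['ft_force'])
cv2.imwrite('pics/side4.png',cv2.resize(p['color'][140:340,160:420][:,:,::-1],(780,600),interpolation=cv2.INTER_CUBIC))
cv2.imwrite('pics/top4.png',cv2.resize(q['color'][130:290,200:400][:,:,::-1],(750,600),interpolation=cv2.INTER_CUBIC))
E
```

```text
10.15 [0.49946515 0.28527203 0.13018659] [-5.52493278 -0.4628254  -1.19759263]
[-7.01019723 -0.72205009 -0.00764749]
```

View pics/top4.png

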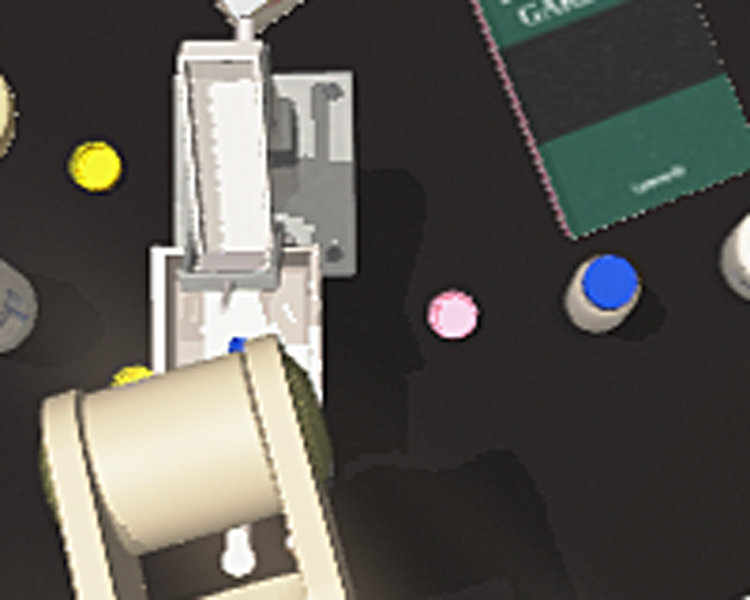

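The chute is empty and a blue cap shows in the bin at (237,345). I'll check the side view and average the force.

View pics/side4.png

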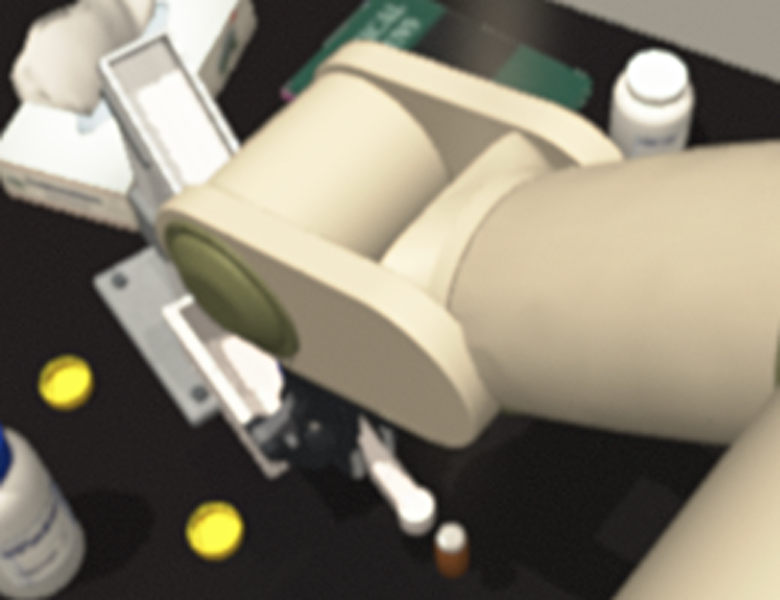

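```bash
python3 - <<'E'
from rig import env
import numpy as np
F=[];P=[]
for i in range(12):
    p=env.get_image('side');s=env.observe();F.append(s['ft_force']);P.append(s['position'])
print(s['time_s'],np.mean(F,0),np.std(F,0),np.mean(P,0))
for k in('cap_a','bin'):print([(np.round(d['bbox']),d['conf']) for d in env.outline_of(k,p)])
E
```

```text
10.85 [-5.37678905 -0.31832383 -1.39701234] [0.26082654 0.62504071 0.47490722] [0.49933359 0.28527623 0.13020264]
[(array([231., 318.,  19.,  16.]), 0.68), (array([183., 268.,  17.,  18.]), 0.46)]
[(array([262., 278.,  90.,  74.]), 0.94)]
```

Chute is empty, no blue caps on the bench in either view, vial (crop (452,550)) and bottles standing; force 5.4 N and 15 mm advance since contact agree with the wanted travel. Hand in.

```bash
python3 -c "
from rig import env
print(env.close_job())"
```

```text
the job is handed in; nothing more can be done
None
```

I handed the job in with the bin still gripped level in the air and pressing the paddle in by about 15 mm. The chute is empty: I saw one cap in the bin, the arm hid the rest of it, and no caps lay on the visible bench. The bottles and vial looked undisturbed, and the judge's verdict was not shown.

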